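# Lid the parts tubs and lock them into the bench shaker

## Robot

A 6-joint arm with a two-finger parallel gripper is mounted at the origin on the work surface; the furniture and walls round the work are solid. World frame = base frame: x ahead of the robot, y to its left, z up, the work surface at z = 0. Lengths are in mm, angles in rad, forces in N, time in s.
With the tool pointing down it reaches from about 275 to 750 mm from the base axis. Payload 10.2 kg.
Tool frame: the origin (TCP) lies between the finger pads; the fingertips stand 17 mm ahead of it and the grasp point (between the pads) lies 2 mm behind it; z points along the fingers, y is the line along which they close (so a half turn about z gives the same grasp; the last joint's range is limited). The gripper opens to 85 mm and grips with 20 to 120 N. Pads are 22 mm wide; open, the fingers measure 114 mm over their backs; the gripper's body (76 mm by 85 mm) begins 54 mm behind the grasp point. The pads swing forward as they close: fully open they stand 13 mm farther back than shut.
Start: joints at [-0.906, 0.313, 1.498, -0, 1.331, -0.223], TCP at [407.229, -331.354, 222.494] pointing down, gripper open.
Joint ranges: [-2.94, 2.94], [-0.97, 2.17], [0.19, 2.56], [-1.23, 4.37], [0.02, 3.11], [-2.88, 2.88]. Speed limits (rad/s): [2.39, 2.39, 3.01, 3.14, 3.14, 3.14].

## Interface

Orientations are given as a unit quaternion [w, x, y, z].
In Python, from rig import * gives the robot as it stands.
- The arm moves only by the tool step_arm, never from a script. Its argument "commands" is text: rows parted by semicolons, each of 7 numbers parted by spaces: the opening, from 0 (shut) to 1 (fully open), then the shift along the tool's x, y, z in cm, then the turn, a rotation vector about the tool's x, y, z in rad. In form: hand x y z rx ry rz; .... A call has 1 to 20 rows; each row is the pose to reach, as a shift and turn from the pose commanded when the call began, along the tool's axes at that moment; what a row does not reach only later rows make up. A row lasts 1/12 s, in which the tool goes at most 41.7 mm and 7.16 degrees, less where a joint would pass 70% of its speed; a pose out of reach is approached as far as the arm can. A call with a gripper value outside its range is refused whole. The fingers move at their own pace and stop on an object; "newtons" is the grip in N (left out, the last holds). Time passes only in rows, so rows that repeat a pose let the fingers close. It gives the time, the measured TCP pose, the force, the opening and the grip force at its end, in the units of the state.
- sense(): the state, without advancing time (a new reading comes with each control period).
- capture(name): name is "scene" or "top" or "wrist"; returns the picture (400x640x3 uint8, red, green, blue); there is no depth.
- camera_model(name): a dict with "mtx" (3x3 intrinsics, pixels), "eye" and "rotation" of the camera in the world. Camera axes: x right, y down, z forward; pixel columns grow to the right and rows downward; lengths in mm; the calibration is good to about 2 mm. The wrist camera is an equidistant fisheye: a pixel r from the principal point sees the ray r / f radians off the axis. A picture is of the moment at which its call begins: read the wrist's pose just before it. camera_model takes no time and is no camera call; for the wrist camera it gives the pose at the moment of the call.
- finish_job(): hands the job in; it is judged then, once.
Trained networks look in the newest picture that a camera, given by its name, has taken for a name from the list of things; names that differ only in an ending like _2 or _b are one class to them, and where a whole thing is asked for, a point or a joint stands for the part that bears it (a point fixed in the world has none). Each returns a list of dicts, best first, with "score" (0 to 1); they miss things now and then, are a little off and sometimes report something else, mostly with a low value. They report only what shows in the picture. A call takes as long as a camera call.
- search_frame(camera, label): "rect" ([centre column, centre row, width, height] in pixels, round what is visible of it).
- trace(camera, label): "mask" (400x640 bool, what is visible of it) and "rect" ([centre column, centre row, width, height] in pixels, round what is visible of it).
- spot_point(camera, label): "xy" ([column, row] in pixels: a listed point, or the origin of a listed thing).
The state is a dict: "time_s": time; "joints": joint angles; "dq": joint speeds; "tau": joint torques, N m; "eef_pos": TCP position; "ee_rot": TCP orientation; "force": force on the tool from outside, world axes, zero at the start; "wrist_torque": the same for the moment, N m; "grip_width": opening from 0.0 (shut) to 1.0 (fully open); "grip_force": force on a finger pad.
Only numpy, scipy, OpenCV 4.12 (cv2) and the standard library are available. Lean on these libraries where they do the work, as an engineer would, in place of code of your own. Each camera call takes 0.05 s, during which the arm holds its last target. There are 200 camera calls.

## Task

Get the bench shaker ready to run: throw its lever over into the green notch to raise the retaining bar, stand every white tub that is here upright in a pocket of its own, and press an orange lid onto each until it is level and fully home on the rim. Then throw the lever back until it rests in the red notch, with the bar across the lids. Leave the orange box of screws where it stands.

Things in the scene. Friction and masses are not known exactly. Their poses are not given: they have to be found in the camera images.
- shaker: The fixed bench shaker: blue base 262 mm wide (x -51 to +79 mm), a grey tray with three pockets in a row along y, and a retaining bar with a lever. Origin on the bench under the middle pocket; x to its back (away from the robot), y along the row to the lever end, z up. Two blue cheeks (x 45 to 75, y +-117 to +-125 mm) rise to 118 mm and carry the bar.
- lock_lever (a joint): Angle (rad) of lever and bar, one part turning about the pivot. Spring detents draw it into the nearest notch: 0 = red, locked (lever slopes forward and a little down, bar over the lids' fronts, 4 mm above fully home lids); 0.93 = white, half way; 1.9 = green, open (lever upright, bar up behind the pockets). 3 to 7 N at the ball takes it out of a notch. Starts near red or white.
- lever_ball (a point): Centre of the black ball (28 mm diameter) on the lever's end, 100 mm from the pivot, in an upright plane: at joint value q it is at lever_pivot + 100 mm x (-sin(1.9 - q) along the shaker's x, cos(1.9 - q) up). It can be pinched from above across the shaker's y (50 mm free on its inner side). The lever rod is 10 mm thick.
- lever_pivot (a point): Point on the pivot axis in the lever's plane, fixed to the shaker: at x 60, y 200, z 104 mm of it. Beside it the aluminium notch disc, 50 mm radius, with red, white and green teeth. The bar is an 8 mm rod along the row, 86 mm from the axis; it strikes lids that are not fully down.
- pocket0 (a point): Centre of the floor of the pocket nearest the lever. Pocket 70 x 70 mm inside, floor 28 mm above the bench, walls 4 mm thick with tops 42 mm above the bench; pockets are 74 mm apart.
- pocket1 (a point): Centre of the floor of the middle pocket. Pocket 70 x 70 mm inside, floor 28 mm above the bench, walls 4 mm thick with tops 42 mm above the bench; pockets are 74 mm apart.
- pocket2 (a point): Centre of the floor of the pocket farthest from the lever. Pocket 70 x 70 mm inside, floor 28 mm above the bench, walls 4 mm thick with tops 42 mm above the bench; pockets are 74 mm apart.
- tub_0: White open round tub with a few brass and steel parts fixed inside: 60 mm outside diameter, 60 mm high, 4 mm wall, about 160 g; all tubs are alike. Origin under the centre of its bottom, z up. May be absent.
- tub_0_rim (a point): Centre of that tub's mouth, at rim height (60 mm above its bottom).
- tub_1: White open round tub with a few brass and steel parts fixed inside: 60 mm outside diameter, 60 mm high, 4 mm wall, about 160 g; all tubs are alike. Origin under the centre of its bottom, z up. May be absent.
- tub_1_rim (a point): Centre of that tub's mouth, at rim height (60 mm above its bottom).
- tub_2: White open round tub with a few brass and steel parts fixed inside: 60 mm outside diameter, 60 mm high, 4 mm wall, about 160 g; all tubs are alike. Origin under the centre of its bottom, z up. May be absent.
- tub_2_rim (a point): Centre of that tub's mouth, at rim height (60 mm above its bottom).
- lid_0: Orange push-on lid, flange 66 mm wide, 50 g; any lid fits any tub. Origin under its plug's centre, z up. Upward from there: tapered plug 12 mm high (43 mm wide at its foot, 50 mm above; a tight push fit, 6 to 15 N straight down), flange 5 mm thick, knob 22 mm wide and 22 mm high (top at 39 mm). Lies on its plug, knob up. Laid on a tub it stands 4 to 7 mm proud, maybe askew, until pressed.
- lid_0_seat (a point): Centre of the underside of that lid's flange, 12 mm above its origin; meets the tub's rim when the lid is fully home.
- lid_1: Orange push-on lid, flange 66 mm wide, 50 g; any lid fits any tub. Origin under its plug's centre, z up. Upward from there: tapered plug 12 mm high (43 mm wide at its foot, 50 mm above; a tight push fit, 6 to 15 N straight down), flange 5 mm thick, knob 22 mm wide and 22 mm high (top at 39 mm). Lies on its plug, knob up. Laid on a tub it stands 4 to 7 mm proud, maybe askew, until pressed.
- lid_1_seat (a point): Centre of the underside of that lid's flange, 12 mm above its origin; meets the tub's rim when the lid is fully home.
- lid_2: Orange push-on lid, flange 66 mm wide, 50 g; any lid fits any tub. Origin under its plug's centre, z up. Upward from there: tapered plug 12 mm high (43 mm wide at its foot, 50 mm above; a tight push fit, 6 to 15 N straight down), flange 5 mm thick, knob 22 mm wide and 22 mm high (top at 39 mm). Lies on its plug, knob up. Laid on a tub it stands 4 to 7 mm proud, maybe askew, until pressed.
- lid_2_seat (a point): Centre of the underside of that lid's flange, 12 mm above its origin; meets the tub's rim when the lid is fully home.
- screw_box: Bystander: full orange cardboard box of screws, 50x70x45 mm, standing loose off the end of the shaker that has no lever; origin under it.

How it is judged (in metres and radians):
On the way, in this order (a step that is already met when the one before it is completed fails the run):
1. the lever rests in the green notch, bar raised (value of joint lock_lever between 1.78 and 1.96 rad), for 0.2 s.
2. every tub stands upright in a pocket with a lid fully home on it (x of tub_0 in the frame of shaker between -0.012 and 0.012 m and y of tub_0 in the frame of shaker between -0.092 and 0.092 m and z of tub_0 in the frame of shaker between 0.024 and 0.034 m and angle between each of tub_0, tub_1, tub_2's own z axis and vertical below 0.08 rad and ((horizontal distance between lid_0_seat and tub_0_rim below 0.005 m and z of lid_0_seat in the frame of tub_0_rim between -0.003 and 0.002 m and angle between the z axis of lid_0 and the z axis of tub_0, either way round below 0.05 rad) or (horizontal distance between lid_1_seat and tub_0_rim below 0.005 m and z of lid_1_seat in the frame of tub_0_rim between -0.003 and 0.002 m and angle between the z axis of lid_1 and the z axis of tub_0, either way round below 0.05 rad) or (horizontal distance between lid_2_seat and tub_0_rim below 0.005 m and z of lid_2_seat in the frame of tub_0_rim between -0.003 and 0.002 m and angle between the z axis of lid_2 and the z axis of tub_0, either way round below 0.05 rad)) and x of tub_1 in the frame of shaker between -0.012 and 0.012 m and y of tub_1 in the frame of shaker between -0.092 and 0.092 m and z of tub_1 in the frame of shaker between 0.024 and 0.034 m and ((horizontal distance between lid_0_seat and tub_1_rim below 0.005 m and z of lid_0_seat in the frame of tub_1_rim between -0.003 and 0.002 m and angle between the z axis of lid_0 and the z axis of tub_1, either way round below 0.05 rad) or (horizontal distance between lid_1_seat and tub_1_rim below 0.005 m and z of lid_1_seat in the frame of tub_1_rim between -0.003 and 0.002 m and angle between the z axis of lid_1 and the z axis of tub_1, either way round below 0.05 rad) or (horizontal distance between lid_2_seat and tub_1_rim below 0.005 m and z of lid_2_seat in the frame of tub_1_rim between -0.003 and 0.002 m and angle between the z axis of lid_2 and the z axis of tub_1, either way round below 0.05 rad)) and x of tub_2 in the frame of shaker between -0.012 and 0.012 m and y of tub_2 in the frame of shaker between -0.092 and 0.092 m and z of tub_2 in the frame of shaker between 0.024 and 0.034 m and ((horizontal distance between lid_0_seat and tub_2_rim below 0.005 m and z of lid_0_seat in the frame of tub_2_rim between -0.003 and 0.002 m and angle between the z axis of lid_0 and the z axis of tub_2, either way round below 0.05 rad) or (horizontal distance between lid_1_seat and tub_2_rim below 0.005 m and z of lid_1_seat in the frame of tub_2_rim between -0.003 and 0.002 m and angle between the z axis of lid_1 and the z axis of tub_2, either way round below 0.05 rad) or (horizontal distance between lid_2_seat and tub_2_rim below 0.005 m and z of lid_2_seat in the frame of tub_2_rim between -0.003 and 0.002 m and angle between the z axis of lid_2 and the z axis of tub_2, either way round below 0.05 rad))), for 0.2 s.
3. the lever is back in the red notch (value of joint lock_lever between -0.12 and 0.1 rad), for 0.2 s.
At the end, for the whole second after the job is handed in: Every tub present stands upright in a pocket (on its floor to 6 mm, centred to 12 mm, tilt under 0.08 rad) with a lid centred to 5 mm, flange within 2 mm of the rim and level to 0.05 rad; the lever rests in the red notch (joint -0.12 to 0.10 rad); all at rest (all of step 2 and all of step 3 and linear speed of each of tub_0, tub_1, tub_2, lid_0, lid_1, lid_2 below 0.03 m/s and velocity of joint lock_lever between -0.1 and 0.1 rad/s); the robot touches nothing.
It fails at once if the orange box of screws is pushed more than 40 mm from its place or tipped (distance of screw_box from where it was at the start of the episode above 0.04 m or angle between screw_box's own z axis and vertical above 0.5 rad).
Of tub_0, tub_1, tub_2 only 2 to 3 are there at a start; the rules pass over those that are not, and their reading is None.
At some moment in a run one of tub_0, tub_1, tub_2, lid_0, lid_1, lid_2 may be knocked a few centimetres aside while the robot is not near it.
Once in a run the grip may slacken for a moment while it holds something.
It also fails if it takes over 210 s, if anything falls off the work surface, if the arm or the gripper's body presses on something with over 40 N, if the wrist force passes 120 N, or if a joint passes its speed limit or range.

## Working session

There is one attempt and no reset: what is moved stays moved. The work goes in short steps, Python scripts to look and compute and a tool call to move; the robot and the scene stay as the last step left them, time stands still between calls to the robot, and variables do not carry over. Pictures are saved under pics/ and viewed, at most 14 in all, crops included, and the job is handed in when it is done.

Besides the shell and the picture viewer there is one more tool, called after ">>>" as a command line: name --argument value ..., lists and objects as JSON in quotes. step_arm: Moves the arm, as the interface text tells. Its arguments: {"type":"object","properties":{"commands":{"type":"string"},"newtons":{"type":"number"}},"required":["commands"]}

```bash
mkdir -p pics; ls; cat > h.py <<'E'
from rig import *
import numpy as np, cv2
def snap(n,f):
    im=capture(n); cv2.imwrite('pics/'+f,np.ascontiguousarray(im[:,:,::-1])); return im
def ray(n,px,cm=None):
    m=cm or camera_model(n); K=np.array(m['mtx']); 
    v=np.array([(px[0]-K[0,2])/K[0,0],(px[1]-K[1,2])/K[1,1],1.])
    if n=='wrist':
        r=np.hypot(v[0],v[1]); v=np.array([v[0]/r*np.sin(r),v[1]/r*np.sin(r),np.cos(r)]) if r>1e-9 else np.array([0,0,1.])
    return np.array(m['eye'],float),np.array(m['rotation'])@v
def at(n,px,z,cm=None):
    e,d=ray(n,px,cm); return (e+d*(z-e[2])/d[2])
def tri(*rs):
    A=np.zeros((3,3));b=np.zeros(3)
    for e,d in rs:
        d=d/np.linalg.norm(d);P=np.eye(3)-np.outer(d,d);A+=P;b+=P@e
    x=np.linalg.solve(A,b); return x,[round(float(np.linalg.norm(np.cross(x-e,d/np.linalg.norm(d)))),1) for e,d in rs]
E
python3 - <<'E'
from h import *
a=snap('scene','s1.png');b=snap('top','t1.png')
print(sense())
for c in('scene','top'):
    print(c,camera_model(c))
    for l in ['tub_0','tub_0_rim','lid_0','lid_0_seat','lever_ball','lever_pivot','pocket0','pocket1','pocket2','shaker','screw_box']:
        print(l,[(np.round(d['xy']).tolist(),round(d['score'],2)) for d in spot_point(c,l)])
E
```

```text
pics
{'time_s': 0.1, 'joints': array([-9.06356949e-01,  3.13365268e-01,  1.49833452e+00, -8.22943820e-06,
        1.33099982e+00, -2.23399153e-01]), 'dq': array([-0.00081476, -0.00353262, -0.00387648,  0.00043658,  0.00070694,
        0.00065638]), 'tau': array([ 3.59390295e-03, -4.12897575e+01, -2.60142839e+01, -2.32425045e-04,
        3.01027125e-03,  2.90588230e-05]), 'eef_pos': array([ 407.0929461 , -331.14700524,  222.01704417]), 'ee_rot': array([-5.39200184e-04,  9.03074790e-01,  4.29482965e-01, -1.24965757e-04]), 'force': array([-0.2029642 , -0.55644364, -0.1523813 ]), 'wrist_torque': array([ 0.02803357,  0.05267987, -0.04414204]), 'grip_force': 0.0, 'grip_width': 1.0005469286092854}
scene {'mtx': array([[479.56241826,   0.        , 322.22865507],
       [  0.        , 479.56241826, 202.58745015],
       [  0.        ,   0.        ,   1.        ]]), 'eye': array([1382.11695125, -364.45659653,  528.88045921]), 'rotation': array([-0.4046437 ,  0.65562454,  0.55051395, -0.32148768])}
tub_0 [([254.0, 217.0], 0.89), ([292.0, 209.0], 0.62)]
tub_0_rim [([297.0, 182.0], 0.89), ([402.0
[... 909 characters left out ...]
983,  0.70761872, -0.70298622,  0.0548424 ])}
tub_0 [([324.0, 279.0], 0.79), ([357.0, 264.0], 0.7)]
tub_0_rim [([323.0, 280.0], 0.85)]
lid_0 [([236.0, 252.0], 0.8), ([316.0, 238.0], 0.73), ([282.0, 258.0], 0.7), ([384.0, 232.0], 0.2)]
lid_0_seat [([279.0, 254.0], 0.89)]
lever_ball [([246.0, 149.0], 0.73)]
lever_pivot [([270.0, 130.0], 0.97), ([235.0, 252.0], 0.62)]
pocket0 [([322.0, 201.0], 0.86), ([342.0, 218.0], 0.61), ([296.0, 182.0], 0.59)]
pocket1 [([322.0, 201.0], 0.86), ([342.0, 218.0], 0.61), ([296.0, 182.0], 0.59)]
pocket2 [([322.0, 201.0], 0.86), ([342.0, 218.0], 0.61), ([296.0, 182.0], 0.59)]
shaker [([318.0, 199.0], 0.8), ([327.0, 277.0], 0.59)]
screw_box [([385.0, 234.0], 0.84)]
```

```bash
python3 - <<'E'
s=open('h.py').read()
s=s.replace("np.array(m['rotation'])@v","R(m['rotation'])@v").replace("import numpy as np, cv2","import numpy as np, cv2\nfrom scipy.spatial.transform import Rotation as Ro\ndef R(q): return Ro.from_quat(np.array(q)[[1,2,3,0]]).as_matrix()")
open('h.py','w').write(s)
E
python3 - <<'E'
from h import *
m=cv2.imread('pics/t1.png'); cv2.imwrite('pics/t1c.png',cv2.resize(m[90:330,180:450],None,fx=2.5,fy=2.5)[:600,:800])
m=cv2.imread('pics/s1.png'); cv2.imwrite('pics/s1c.png',cv2.resize(m[130:330,180:450],None,fx=2.9,fy=2.9)[:600,:800])
top=lambda p,z:print(np.round(at('top',p,z)))
for p in [(322,201),(342,218),(296,182)]: top(p,28)
print('piv',tri(ray('top',(270,130)),ray('scene',(410,247))))
print('ball',tri(ray('top',(246,149)),ray('scene',(428,197))))
for p in [(324,279),(357,264)]: top(p,0)
top((323,280),60)
for p in [(236,252),(316,238),(282,258)]: top(p,0)
top((385,234),0)
E
```

```text
[ 597. -224.   28.]
[ 554. -276.   28.]
[ 647. -156.   28.]
piv (array([762.69532248, -92.11221495, 102.87200754]), [2.1, 2.1])
ball (array([699.35838631, -44.08147343, 158.79152231]), [3.1, 3.1])
[ 398. -231.    0.]
[ 436. -317.    0.]
[ 400. -226.   60.]
[465.  -1.   0.]
[ 503. -210.    0.]
[ 451. -121.    0.]
[ 515. -392.    0.]
```

View pics/t1c.png

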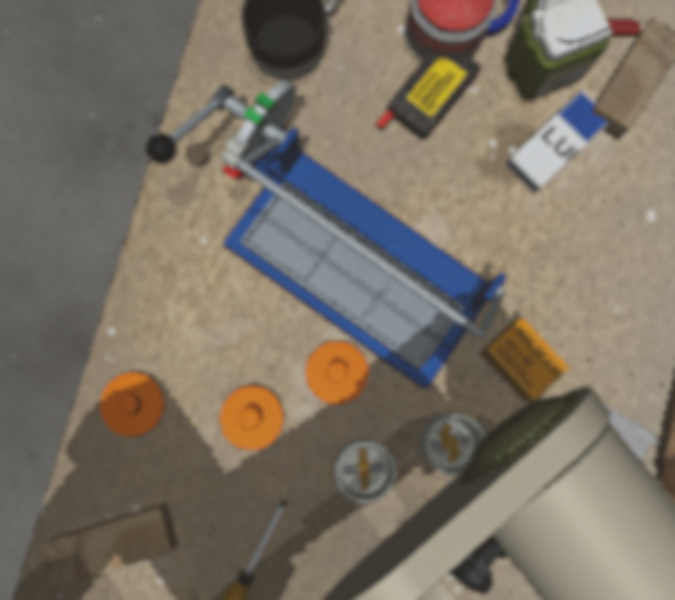

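View pics/s1c.png

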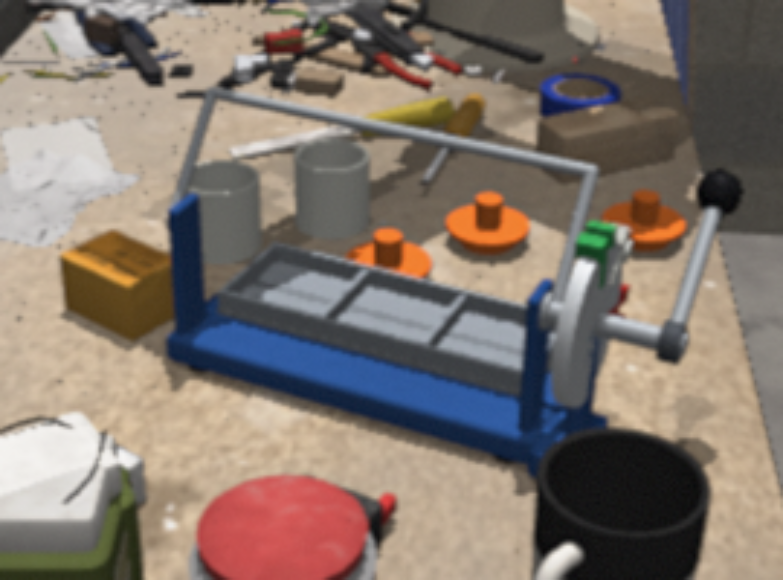

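Two tubs are visible (crop 365,470 and 453,442; more may be hidden under the arm), along with three lids. The lever is at white and the box is off the far end. I'll move toward the lever with the hand shut.

>>> step_arm --commands "0 10 0 0 0 0 0;0 20 0 0 0 0 0;0 30 0 0 0 0 0;0 40 0 0 0 0 0;0 40 0 0 0 0 0;0 40 0 0 0 0 0;0 40 0 0 0 0 0;0 40 0 0 0 0 0;0 40 0 0 0 0 0;0 40 0 0 0 0 0;0 40 0 0 0 0 0;0 40 0 0 0 0 0;0 40 0 0 0 0 0;0 40 0 0 0 0 0"

```text
time_s: 2.37
eef_pos: [659.2, -22.2, 222.7]
ee_rot: [0.0, 0.903, 0.429, -0.0]
force: [0.3, 0.3, 0.2]
grip_width: -0.001
grip_force: 0.0
```

```bash
python3 - <<'E'
from h import *
s=sense();print(s['time_s'],s['eef_pos'],s['ee_rot'],s['grip_width'])
b=snap('top','t2.png');w=snap('wrist','w2.png');a=snap('scene','s2.png')
print(camera_model('wrist'))
for c in('scene','top','wrist'):
    for l in ['tub_0_rim','tub_0','lid_0_seat','lever_ball','lever_pivot','pocket0','screw_box']:
        print(c,l,[(np.round(d['xy'],1).tolist(),round(d['score'],2)) for d in spot_point(c,l)])
cv2.imwrite('pics/m2.png',np.vstack([cv2.resize(cv2.imread('pics/w2.png'),(480,300)),cv2.resize(cv2.imread('pics/t2.png')[130:330,170:490],(480,300))]))
E
```

```text
2.3667 [659.22861796 -22.24544835 222.69975705] [ 6.59089178e-05  9.03396796e-01  4.28805574e-01 -6.92111068e-05] -0.0005049727125565043
{'mtx': array([[309.70691629,   0.        , 315.03195415],
       [  0.        , 309.70691629, 198.02228678],
       [  0.        ,   0.        ,   1.        ]]), 'eye': array([708.44702105,  39.7625008 , 373.7761496 ]), 'rotation': array([ 0.14873522,  0.93042724, -0.33075756, -0.05274866])}
scene tub_0_rim [([298.2, 182.7], 0.6), ([410.5, 245.3], 0.25), ([256.2, 214.9], 0.23)]
scene tub_0 [([254.2, 215.1], 0.9), ([292.2, 209.9], 0.66)]
scene lid_0_seat [([351.0, 210.8], 0.92)]
scene lever_ball [([427.5, 196.0], 0.87)]
scene lever_pivot [([409.6, 246.5], 0.84), ([400.3, 211.5], 0.51)]
scene pocket0 [([314.3, 240.7], 0.97), ([278.8, 234.3], 0.94), ([347.2, 250.2], 0.93)]
scene screw_box [([217.6, 237.3], 0.83)]
top tub_0_rim [([326.2, 279.4], 0.74), ([320.9, 201.5], 0.61)]
top tub_0 [([324.2, 278.6], 0.65), ([359.2, 265.9], 0.55)]
top lid_0_seat [([279.0, 253.0], 0.89)]
top lever_ball [([245.8, 147.6], 0.75)]
top lever_pivot [([268.8, 131.5], 0.96)]
top pocket0 [([320.4, 199.5], 0.83), ([297.0, 182.9], 0.82), ([343.9, 213.0], 0.77)]
top screw_box [([388.1, 235.0], 0.67), ([342.7, 216.7], 0.63), ([320.1, 199.5], 0.36)]
wrist tub_0_rim [([310.3, 327.1], 0.61)]
wrist tub_0 []
wrist lid_0_seat []
wrist lever_ball [([370.4, 198.6], 0.58)]
wrist lever_pivot [([447.7, 174.0], 0.62)]
wrist pocket0 [([372.4, 259.4], 0.86), ([371.3, 304.1], 0.75)]
wrist screw_box []
```

View pics/m2.png

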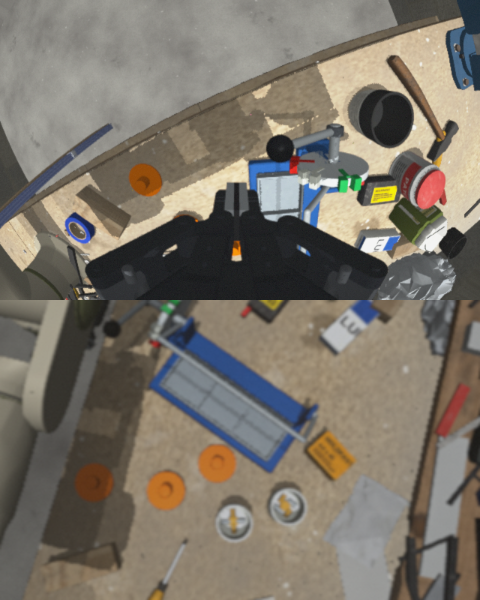

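The clear top view shows exactly two tubs (m2 at 234,522 and 288,504), three lids and the lever at white. I'll fit the shaker pose and measure tubs and lids by mask.

```bash
cat > fit.py <<'E'
from h import *
from scipy.optimize import least_squares
def proj(n,P):
    m=camera_model(n);K=np.array(m['mtx']);c=R(m['rotation']).T@(np.array(P,float)-m['eye'])
    return K[:2,:2]@(c[:2]/c[2])+K[:2,2]
E
python3 - <<'E'
from fit import *
obs=[('top',(0,74,28),(296.5,182.4)),('top',(0,0,28),(321,200.3)),('top',(0,-74,28),(343.4,214)),
('scene',(0,74,28),(347.6,250.6)),('scene',(0,0,28),(315,240.5)),('scene',(0,-74,28),(280,233.8)),
('top',(60,200,104),(269.2,131)),('scene',(60,200,104),(410,246.7)),
('top',(60-82.5,200,104+56.5),(246,148.2)),('scene',(60-82.5,200,160.5),(427.7,196.5))]
def W(p,s):
    c,sn=np.cos(p[2]),np.sin(p[2]);return (p[0]+c*s[0]-sn*s[1],p[1]+sn*s[0]+c*s[1],s[2])
f=lambda p:np.concatenate([proj(n,W(p,s))-u for n,s,u in obs])
r=least_squares(f,[597,-215,-.65],loss='soft_l1');print(r.x,np.round(r.fun.reshape(-1,2),1))
print('ball',W(r.x,(60-82.5,200,160)))
# color masks in top
im=cv2.cvtColor(cv2.imread('pics/t2.png'),cv2.COLOR_BGR2HSV)
o=cv2.inRange(im,(5,150,90),(18,255,255))
for c in cv2.findContours(o,0,2)[0]:
    if cv2.contourArea(c)>120:
        (u,v),rr=cv2.minEnclosingCircle(c);e=cv2.fitEllipse(c);print('orange',cv2.contourArea(c),e[0],e[1],at('top',e[0],15))
capture('top');print(np.round([at('top',d['rect'][:2],60) for d in trace('top','tub_0')]),[d['rect'] for d in trace('top','tub_0')])
for l in('tub_0','lid_0'):
  for d in trace('top',l):
    m=d['mask'].astype(np.uint8);c=max(cv2.findContours(m,0,2)[0],key=cv2.contourArea);print(l,d['score'],d['rect'],cv2.fitEllipse(c) if len(c)>5 else 0)
E
```

```text
[ 603.30443722 -220.86053928   -0.60833026] [[ 0.9  0.1]
 [-0.3 -1.5]
 [ 0.8  1.2]
 [ 1.5 -0.8]
 [-1.4  0.1]
 [ 0.1 -2. ]
 [-0.5 -3.1]
 [ 0.3  1.2]
 [-1.5  0.2]
 [-1.3 -0.2]]
ball (np.float64(699.1404726603125), np.float64(-43.881149766946976), 160)
orange 464.5 (280.21417236328125, 256.58563232421875) (23.937326431274414, 24.84845542907715) [ 454.56467059 -117.95934659   15.        ]
orange 441.0 (232.568603515625, 251.21348571777344) (23.598928451538086, 24.04473304748535) [467.52131705   4.4320729   15.        ]
orange 442.0 (314.33203125, 238.38980102539062) (23.76089859008789, 24.29280662536621) [ 501.49788516 -205.22914066   15.        ]
orange 511.5 (389.3168029785156, 232.38687133789062) (21.116878509521484, 37.090885162353516) [ 518.18111525 -400.07533438   15.        ]
[[ 402. -235.   60.]
 [ 429. -315.   60.]] [[326.6, 279.2, 26.2, 24.5], [359.5, 267.9, 23.7, 24.6]]
tub_0 0.82 [326.6, 279.2, 26.2, 24.5] ((325.40252685546875, 277.95361328125), (23.89472770690918, 25.43875503540039), 10.389782905578613)
tub_0 0.77 [359.5, 267.9, 23.7, 24.6] ((360.7400207519531, 267.1684875488281), (22.8986873626709, 26.40624237060547), 108.0469741821289)
lid_0 0.73 [315.1, 239.4, 23.2, 25.8] ((313.858642578125, 238.7544708251953), (23.57178497314453, 24.35506820678711), 153.05691528320312)
lid_0 0.63 [233.1, 252.4, 27.2, 24.5] ((232.13990783691406, 251.13714599609375), (23.821395874023438, 25.456815719604492), 62.856353759765625)
lid_0 0.57 [280.0, 259.6, 27.2, 28.9] ((279.9364013671875, 257.01654052734375), (24.7088565826416, 25.58434295654297), 178.1854248046875)
lid_0 0.35 [310.1, 183.0, 150.7, 122.4] ((313.7837829589844, 183.66810607910156), (65.50920867919922, 157.53158569335938), 129.77987670898438)
```

>>> step_arm --commands "0 0.7 0 3 0 0 0;0 0.7 0 6.2 0 0 0;0 0.7 0 6.2 0 0 0;0 0.8 1 6.2 0 0 0;0 0.8 2 6 0 0 0;0 0.9 3 5.2 0 0 0;0 1 4 4.4 0 0 0;0 1.1 5 3.7 0 0 0;0 1.1 6 3.1 0 0 0;0 1.2 7 2.6 0 0 0;0 1.3 8 2.2 0 0 0;0 1.3 8.5 2 0 0 0;0 1.4 9 2 0 0 0;0 1.4 9.4 2 0 0 0;0 1.4 9.4 2 0 0 0;0 1.4 9.4 2 0 0 0"

```text
time_s: 5.15
eef_pos: [741.4, -69.7, 203.0]
ee_rot: [0.0, 0.903, 0.429, 0.0]
force: [1.1, -1.1, -0.9]
grip_width: -0.003
grip_force: 0.0
```

```bash
python3 - <<'E'
from h import *
a=snap('scene','s3.png');b=snap('top','t3.png')
u=[spot_point(c,'lever_ball') for c in('scene','top')]
print([[(np.round(d['xy'],1).tolist(),round(d['score'],2)) for d in x] for x in u])
if all(u): print(tri(ray('scene',u[0][0]['xy']),ray('top',u[1][0]['xy'])))
cv2.imwrite('pics/s3c.png',cv2.resize(a[130:330,220:480,::-1],None,fx=2,fy=2))
E
```

```text
[[([427.1, 196.3], 0.62)], [([246.3, 148.6], 0.97)]]
(array([699.64898973, -45.5133281 , 160.46645304]), [2.6, 2.6])
```

View pics/s3c.png

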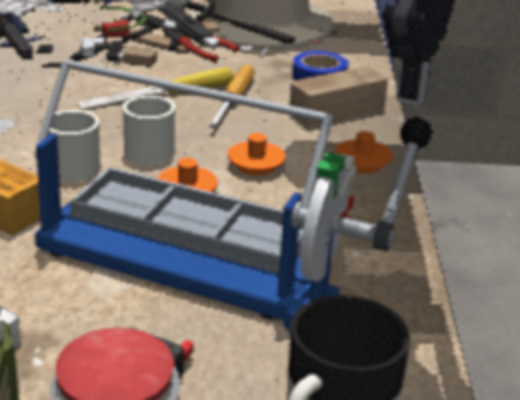

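```bash
python3 - <<'E'
from fit import *
s=sense();print(s['time_s'],s['eef_pos'],s['force'])
for n in('scene','top'):print(n,proj(n,s['eef_pos']),proj(n,s['eef_pos']-[0,0,17]),proj(n,[699,-44,160]))
a=snap('scene','s4.png');b=snap('top','t4.png')
cv2.imwrite('pics/s4c.png',np.vstack([cv2.resize(a[130:230,370:500,::-1],None,fx=3,fy=3),cv2.resize(b[90:190,200:330,::-1],None,fx=3,fy=3)]))
E
```

```text
5.35 [741.27779381 -69.32594691 202.83089597] [ 0.17351301 -0.70984675  1.07844783]
scene [424.54282694 185.50977945] [423.23265428 195.08093184] [426.23706263 196.53027433]
top [253.4634807  124.38433258] [254.61600125 126.94729845] [244.57667697 148.51169731]
```

View pics/s4c.png

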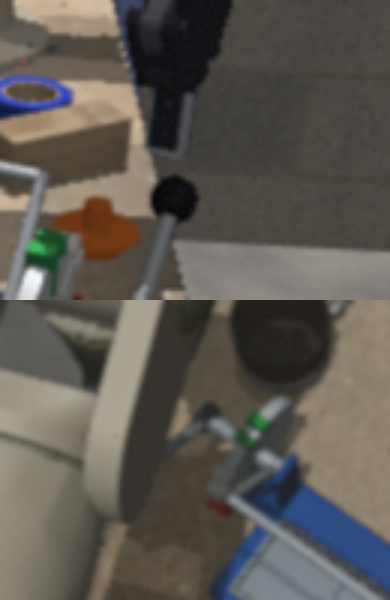

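>>> step_arm --commands "0 0 0 -4 0 0 0;0 0 -3 -5 0 0 0;0 -0.4 -6 -5 0 0 0;0 -0.7 -9.4 -5 0 0 0;0 -0.7 -9.4 -2 0 0 0;0 -0.7 -9.4 1 0 0 0;0 -0.7 -9.4 4.2 0 0 0;0 -0.7 -9.4 4.2 0 0 0;0 -0.7 -9.4 4.2 0 0 0"

```text
time_s: 6.2
eef_pos: [663.7, -15.6, 160.2]
ee_rot: [-0.001, 0.903, 0.429, -0.001]
force: [0.3, 0.2, 1.3]
grip_width: -0.001
grip_force: 0.0
```

```bash
python3 - <<'E'
from fit import *
s=sense();print(s['time_s'],s['eef_pos'],s['force'])
for n in('scene','top'):print(n,proj(n,s['eef_pos']-[0,0,17]),proj(n,[699,-44,160]))
a=snap('scene','s5.png');w=snap('wrist','w5.png')
m=camera_model('wrist');print([d['xy'] for d in spot_point('wrist','lever_ball')])
def pw(P):
    c=R(m['rotation']).T@(np.array(P,float)-m['eye']);r=np.hypot(*c[:2]);return np.array(m['mtx'])[:2,2]+309.7*np.arctan2(r,c[2])*c[:2]/r
print('wrist proj ball',pw([699,-44,160]),'tip',pw(s['eef_pos']-[0,0,17]),'tcp',pw(s['eef_pos']))
cv2.imwrite('pics/s5c.png',np.vstack([cv2.resize(a[130:230,370:500,::-1],None,fx=3,fy=3),cv2.resize(w[130:330,240:500,::-1],None,fx=1.5,fy=1.5)]))
E
```

```text
6.2 [663.68342908 -15.57531088 160.18806903] [0.33595381 0.16707514 1.29150174]
scene [432.6032638  194.99194469] [426.23706263 196.53027433]
top [232.9622098  165.29195396] [244.57667697 148.51169731]
[[393.4, 245.4]]
wrist proj ball [393.97940937 246.13341954] tip [314.35040675 234.95039682] tcp [314.38301673 247.75926116]
```

View pics/s5c.png

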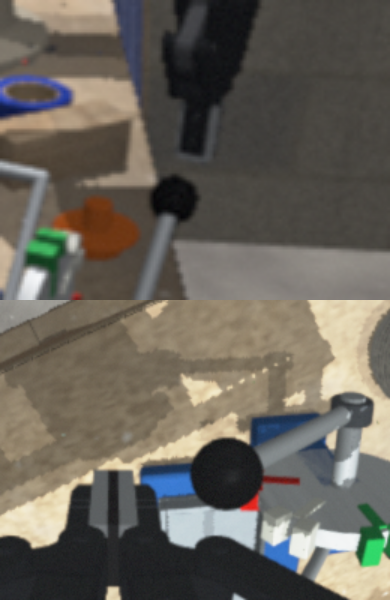

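The finger tip appears ~20 mm higher than expected (tip at 435,182 against 195 predicted) and the ball passed under it. I'll push again lower.

>>> step_arm --commands "0 0.1 0 1.4 0 0 0;0 0.1 0.8 1.4 0 0 0;0 0.1 1.6 1.3 0 0 0;0 0.2 2.3 0.6 0 0 0;0 0.2 3 -0.1 0 0 0;0 0.3 4 -1 0 0 0;0 0.4 5 -1.6 0 0 0;0 0.4 6 -2.1 0 0 0;0 0.5 7 -2.6 0 0 0;0 0.5 8 -2.9 0 0 0;0 0.6 8.5 -3 0 0 0;0 0.6 9 -3 0 0 0;0 0.6 9.4 -3 0 0 0;0 0.6 9.4 -3 0 0 0"

```text
time_s: 7.52
eef_pos: [741.2, -70.9, 190.8]
ee_rot: [0.0, 0.903, 0.429, 0.0]
force: [-0.5, 0.5, -0.1]
grip_width: 0.001
grip_force: 0.0
```

```bash
python3 - <<'E'
from fit import *
s=sense()
a=snap('scene','s6.png')
for n in('scene',):print(n,[d['xy'] for d in spot_point(n,'lever_ball')],proj(n,[603.3+.82*60+.571*200,-220.9-.571*60+.82*200,204]))
cv2.imwrite('pics/s6c.png',cv2.resize(a[120:260,350:500,::-1],None,fx=3,fy=3))
E
```

```text
scene [[418.8, 189.4]] [417.33909114 192.84229547]
```

View pics/s6c.png

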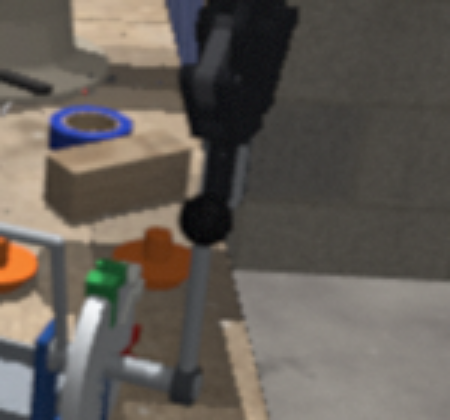

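>>> step_arm --commands "0 0 -2 0 0 0 0;0 -1 -5 -1 0 0 0;0 -4 -8 -3 0 0 0;0.8 -8 -8 -3 0 0 0;1 -12 -8 -3 0 0 0;1 -16 -8 -3 0 0 0;1 -20 -8 -3 0 0 0;1 -24 -8 -3 0 0 0;1 -28 -8 -3 0 0 0;1 -28 -8 -3 0 0 0;1 -28 -8 -3 0 0 0"

```text
time_s: 8.53
eef_pos: [501.1, -238.1, 221.0]
ee_rot: [0.0, 0.904, 0.428, 0.0]
force: [0.3, 0.1, 0.1]
grip_width: 1.004
grip_force: 0.0
```

```bash
python3 - <<'E'
from fit import *
s=sense();print(s['time_s'],s['eef_pos'])
capture('scene');capture('top');b=snap('wrist','w7.png');cv2.imwrite('pics/w7c.png',b[:,:,::-1])
u=[spot_point(n,'lever_ball') for n in('scene','top')]
print([[d['xy'] for d in x] for x in u])
if all(u):print(tri(ray('scene',u[0][0]['xy']),ray('top',u[1][0]['xy'])))
m=camera_model('wrist')
for l,z in(('tub_0_rim',60),('tub_0',0),('lid_0',0),('lid_0_seat',12),('pocket0',28)):print(l,[(np.round(d['xy']),np.round(at('wrist',d['xy'],z,m)[:2])) for d in spot_point('wrist',l)])
for n in('scene','top'):print(n,[(np.round(d['xy'],1).tolist(),np.round(at(n,d['xy'],28)[:2]).tolist()) for d in spot_point(n,'pocket0')])
E
```

```text
8.5333 [ 501.05752669 -238.08698303  220.98824641]
[[[419.9, 196.3]], [[262.6, 116.0]]]
(array([763.57456086, -86.33747436, 195.9187813 ]), [1.4, 1.4])
tub_0_rim [(array([244., 226.]), array([ 404., -229.])), (array([297., 149.]), array([ 506., -201.]))]
tub_0 [(array([315., 247.]), array([ 432., -323.]))]
lid_0 [(array([224., 116.]), array([ 456., -117.])), (array([301., 146.]), array([ 504., -207.]))]
lid_0_seat [(array([220., 113.]), array([ 456., -113.])), (array([393., 251.]), array([ 512., -389.]))]
pocket0 [(array([373., 103.]), array([ 600., -216.])), (array([380., 167.]), array([ 562., -279.])), (array([370.,  40.]), array([ 642., -158.]))]
scene [([280.6, 232.0], [562.0, -281.0]), ([317.6, 242.4], [611.0, -214.0]), ([351.0, 249.9], [646.0, -157.0])]
top [([291.6, 181.8], [647.0, -145.0])]
```

View pics/w7c.png

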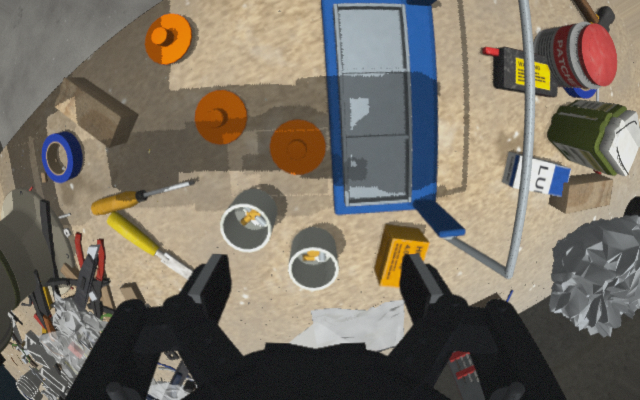

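The wrist view has tub rims at (246,226) and (314,261), lids at (168,38), (220,116) and (298,147), and the tray with near corners around (343,211) and (413,206). The bar is raised.

```bash
python3 - <<'E'
from fit import *
m=camera_model('wrist')
for p in [(343,211),(413,206),(343,137),(410,136),(340,72),(408,72)]:print(p,np.round(at('wrist',p,42,m)[:2],1))
g=cv2.cvtColor(cv2.imread('pics/w7.png'),cv2.COLOR_BGR2HSV)
P=[(600,-216),(562,-279),(642,-158),(562,-281),(611,-214),(646,-157),(554,-276),(597,-224),(647,-156)]
# rim circle refine: edge samples around radius
im=cv2.cvtColor(cv2.imread('pics/w7.png'),cv2.COLOR_BGR2GRAY)
wm=cv2.inRange(g,(0,0,150),(180,60,255))
for c in cv2.findContours(wm,0,2)[0]:
    x,y,w,h=cv2.boundingRect(c)
    if 35<w<70 and 35<h<70 and y<300: e=cv2.fitEllipse(c);print('tub',x,y,w,h,e,at('wrist',e[0],58,m)[:2],at('wrist',(x+w/2,y+h/2),60,m)[:2])
om=cv2.inRange(g,(5,150,60),(18,255,255))
for c in cv2.findContours(om,0,2)[0]:
    if cv2.contourArea(c)>800: e=cv2.fitEllipse(c);print('or',e,at('wrist',e[0],15,m)[:2])
E
```

```text
(343, 211) [ 498. -291.]
(413, 206) [ 565.8 -338.6]
(343, 137) [ 549.4 -224.5]
(410, 136) [ 609.  -268.9]
(340, 72) [ 590.2 -168. ]
(408, 72) [ 649.6 -211.3]
tub 155 251 37 41 ((171.9900360107422, 270.3815002441406), (26.53714942932129, 38.691192626953125), 135.50686645507812) [ 282.85011783 -215.22249147] [ 285.05682405 -217.32694399]
tub 462 0 60 47 ((492.9258117675781, 15.13043212890625), (48.40365982055664, 65.741455078125), 124.47431945800781) [ 775.10825954 -213.11408806] [ 765.64208837 -219.92856891]
or ((297.3231201171875, 146.66978454589844), (54.05106735229492, 54.810630798339844), 102.2124252319336) [ 501.00077262 -204.14209585]
or ((220.40159606933594, 116.6743392944336), (51.45094299316406, 53.64748001098633), 10.346637725830078) [ 454.48774504 -117.71388161]
or ((168.0171661376953, 38.51348876953125), (43.686370849609375, 52.60562515258789), 31.194360733032227) [467.23532987   4.32525893]
```

```bash
cat >> fit.py <<'E'
def bev(n,im,z,c,half,sc=3,m=None):
    "top-down rectification of plane z: row down=-y, col right=+x, sc px/mm"
    m=m or camera_model(n);N=int(2*half*sc);u,v=np.meshgrid(np.arange(N),np.arange(N))
    P=np.stack([c[0]-half+u/sc,c[1]+half-v/sc,np.full(u.shape,float(z))],-1)-np.array(m['eye'])
    C=P@R(m['rotation']);K=np.array(m['mtx'])
    if n=='wrist':
        r=np.hypot(C[...,0],C[...,1]);k=np.arctan2(r,C[...,2])/r
    else:k=1/C[...,2]
    return cv2.remap(im,(K[0,0]*k*C[...,0]+K[0,2]).astype(np.float32),(K[1,1]*k*C[...,1]+K[1,2]).astype(np.float32),1)
def circ(n,im,z,c,rad,half=60,m=None,sc=3):
    b=cv2.GaussianBlur(cv2.cvtColor(bev(n,im,z,c,half,sc,m),cv2.COLOR_RGB2GRAY),(5,5),0)
    h=cv2.HoughCircles(b,cv2.HOUGH_GRADIENT,1,20,param1=80,param2=12,minRadius=int((rad-2)*sc),maxRadius=int((rad+2)*sc))
    return [] if h is None else [(round(c[0]-half+x/sc,1),round(c[1]+half-y/sc,1),round(r/sc,1)) for x,y,r in h[0][:3]]
E
python3 - <<'E'
from fit import *
w=cv2.imread('pics/w7.png')[:,:,::-1].copy();t=cv2.imread('pics/t2.png')[:,:,::-1].copy()
for c in [(403,-229),(432,-318)]:print('tub',circ('wrist',w,60,c,30),circ('wrist',w,60,c,26),circ('top',t,60,c,30))
for c in [(501,-205),(455,-118),(467,4)]:print('lid',circ('wrist',w,17,c,33),circ('wrist',w,39,c,11,half=30),circ('top',t,17,c,33))
b=bev('wrist',w,42,(590,-230),130,2.2)
# draw predicted tray
def W(s):return np.array([602+.82*s[0]+.573*s[1],-218.5-.573*s[0]+.82*s[1]])
for y in(-113,-109,-39,-35,35,39,109):
  q=[W((x,y)) for x in(-35,35)];q=[(int((p[0]-460)*2.2),int((-100-p[1])*2.2)) for p in q];b=cv2.line(np.ascontiguousarray(b),q[0],q[1],(255,0,0),1)
for x in(-39,-35,35,39):
  q=[W((x,y)) for y in(-113,113)];q=[(int((p[0]-460)*2.2),int((-100-p[1])*2.2)) for p in q];b=cv2.line(b,q[0],q[1],(255,0,0),1)
cv2.imwrite('pics/b7.png',b[:,:,::-1])
E
```

```text
tub [(np.float32(403.2), np.float32(-232.5), np.float32(29.5))] [(np.float32(403.2), np.float32(-232.2), np.float32(25.9)), (np.float32(438.8), np.float32(-226.5), np.float32(24.8))] []
tub [(np.float32(429.8), np.float32(-320.8), np.float32(29.4)), (np.float32(448.8), np.float32(-304.8), np.float32(31.4)), (np.float32(455.2), np.float32(-298.5), np.float32(29.6))] [(np.float32(429.5), np.float32(-320.8), np.float32(25.4)), (np.float32(459.2), np.float32(-301.2), np.float32(25.9))] []
lid [] [] []
lid [] [] []
lid [(np.float32(466.8), np.float32(6.5), np.float32(33.2))] [(np.float32(466.8), np.float32(4.8), np.float32(10.1))] []
```

View pics/b7.png

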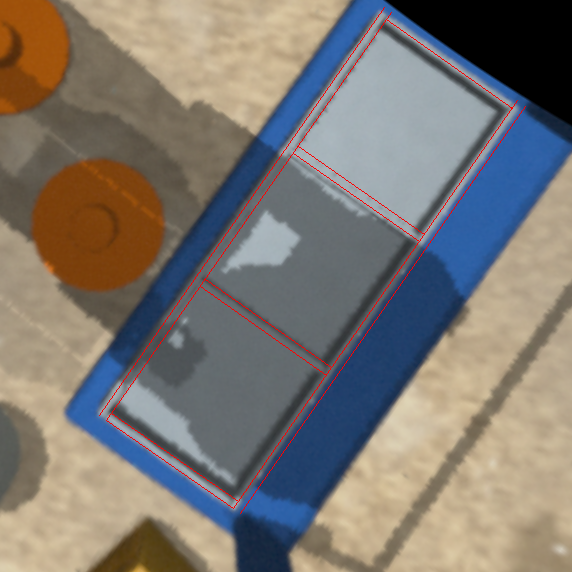

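>>> step_arm --commands "1 -3 -4 4 0 0 0;1 -5.8 -8 8 0 0 0;1 -5.8 -8 10 0 0 0;1 -5.8 -8 10 0 0 0;1 -5.8 -8 13 0 0 0;1 -5.8 -8 15.5 0 0 0;1 -5.8 -8 17 0 0 0;1 -5.8 -8 18.1 0 0 0;1 -5.8 -8 18.1 0 0 0;1 -5.8 -8 18.1 0 0 0;0.3 -5.8 -8 18.1 0 0 0;0.3 -5.8 -8 18.1 0 0 0;0.3 -5.8 -8 18.1 0 0 0;0.3 -5.8 -8 18.1 0 0 0;0.3 -5.8 -8 18.1 0 0 0;0.3 -5.8 -8 18.1 0 0 0" --newtons 40

```text
time_s: 10.47
eef_pos: [403.9, -232.0, 40.9]
ee_rot: [0.001, 0.903, 0.43, 0.0]
force: [-0.7, 0.5, 8.7]
grip_width: 0.673
grip_force: 40.5
```

>>> step_arm --commands "0.3 0 0 -3 0 0 0;0.3 0 0 -6 0 0 0;0.3 3 3 -9 0 0 0;0.3 6 6.4 -9 0 0 0;0.3 9 9.6 -9 0 0 0;0.3 12 13 -9 0 0 0;0.3 13.5 14.5 -9 0 0 0;0.3 13.5 14.5 -9 0 0 0;0.3 13.5 14.5 -9 0 0 0;0.3 13.5 14.5 -9 0 0 0"

```text
time_s: 11.3
eef_pos: [600.4, -218.1, 129.4]
ee_rot: [-0.0, 0.903, 0.43, -0.0]
force: [-0.5, -0.3, -1.4]
grip_width: 0.67
grip_force: 44.2
```

```bash
python3 - <<'E'
from fit import *
s=sense();print(s['eef_pos'],s['grip_width'],s['grip_force'],s['force'])
w=snap('wrist','w8.png');t=snap('top','t8.png')
m=camera_model('wrist')
z=s['eef_pos'][2]+19
print(circ('wrist',w,z,s['eef_pos'],30,m=m),circ('wrist',w,z,s['eef_pos'],26,m=m))
print([np.round(at('wrist',d['xy'],z,m)) for d in spot_point('wrist','tub_0_rim')],[np.round(at('top',d['xy'],z)) for d in spot_point('top','tub_0_rim')])
E
```

```text
[ 600.36461553 -218.14384134  129.3624554 ] 0.6696431947840927 44.157837722450495 [-0.47943116 -0.26014433 -1.35764028]
[(np.float64(599.5), np.float64(-217.6), np.float32(28.9)), (np.float64(583.2), np.float64(-237.6), np.float32(31.4)), (np.float64(598.2), np.float64(-224.3), np.float32(31.8))] [(np.float64(599.2), np.float64(-216.3), np.float32(27.8)), (np.float64(594.9), np.float64(-221.6), np.float32(24.1)), (np.float64(621.5), np.float64(-180.3), np.float32(26.3))]
[array([ 601., -217.,  148.]), array([ 646., -157.,  148.])] [array([ 601., -213.,  148.])]
```

>>> step_arm --commands "0.3 0 0.1 3 0 0 0;0.3 0 0.1 4.5 0 0 0;0.3 0 0.1 5.3 0 0 0;0.3 0 0.1 5.7 0 0 0;0.3 0 0.1 6 0 0 0;0.3 0 0.1 6 0 0 0"

```text
time_s: 12.0
eef_pos: [601.9, -219.2, 70.0]
ee_rot: [0.0, 0.903, 0.429, 0.0]
force: [0.3, -0.1, -1.4]
grip_width: 0.672
grip_force: 44.1
```

>>> step_arm --commands "0.3 0 0 0.1 0 0 0;0.3 0 0 0.2 0 0 0;0.3 0 0 0.2 0 0 0;0.8 0 0 0.1 0 0 0;1 0 0 0.1 0 0 0;1 0 0 0 0 0 0;1 0 0 -3 0 0 0;1 0 0 -7 0 0 0;1 -3 0 -11 0 0 0;1 -6 0 -13 0 0 0;1 -9 -3 -13 0 0 0;1 -9 -6 -13 0 0 0;1 -9 -6 -13 0 0 0"

```text
time_s: 13.08
eef_pos: [494.3, -248.8, 199.2]
ee_rot: [-0.002, 0.903, 0.429, -0.001]
force: [0.4, 0.5, 0.4]
grip_width: 0.999
grip_force: 0.0
```

```bash
cat > look.py <<'E'
from fit import *
import sys
s=sense();print(np.round(s['time_s'],1),np.round(s['eef_pos'],1),np.round(s['ee_rot'],3))
w=snap('wrist',sys.argv[1]+'.png');m=camera_model('wrist')
for a in sys.argv[2:]:
    x,y,z,r=map(float,a.split(','));print(a,[tuple(map(float,q)) for q in circ('wrist',w,z,(x,y),r,half=50,m=m)])
for l,z in(('tub_0_rim',60),('tub_0_rim',88),('lid_0_seat',12),('lid_0_seat',88)):
    print(l,z,[(d['xy'],np.round(at('wrist',d['xy'],z,m)[:2]).tolist()) for d in spot_point('wrist',l)])
E
python3 look.py w9 601,-219,88,30 601,-219,88,26 430,-321,60,30 430,-321,60,26
```

```text
13.1 [ 494.3 -248.8  199.2] [-0.002  0.903  0.429 -0.001]
601,-219,88,30 [(603.7999877929688, -220.5, 29.200000762939453), (584.5, -210.1999969482422, 31.799999237060547), (587.5, -220.8000030517578, 30.0)]
601,-219,88,26 [(604.5, -220.5, 25.899999618530273), (591.5, -209.1999969482422, 27.399999618530273), (591.2000122070312, -217.5, 25.100000381469727)]
430,-321,60,30 [(432.79998779296875, -322.20001220703125, 29.5), (453.20001220703125, -307.5, 31.799999237060547)]
430,-321,60,26 [(432.79998779296875, -322.20001220703125, 25.799999237060547), (453.20001220703125, -302.79998779296875, 27.799999237060547)]
tub_0_rim 60 [([390.3, 83.8], [611.0, -219.0])]
tub_0_rim 88 [([390.3, 83.8], [605.0, -216.0])]
lid_0_seat 12 [([182.0, 118.0], [418.0, -102.0])]
lid_0_seat 88 [([182.0, 118.0], [446.0, -122.0])]
```

View pics/w9.png

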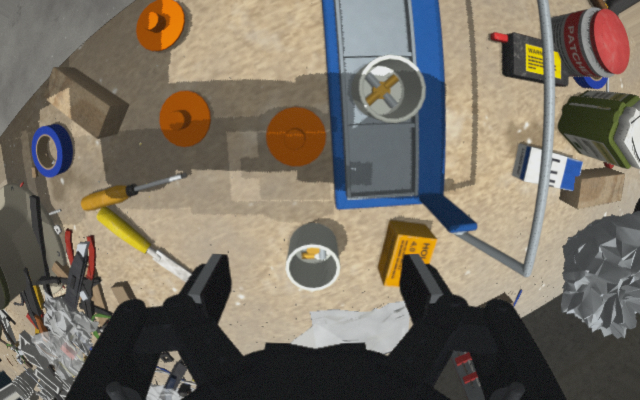

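>>> step_arm --commands "1 -4 0 3 0 0 0;1 -8 -0.3 6 0 0 0;1 -9.6 -0.3 8 0 0 0;1 -9.6 -0.3 8 0 0 0;1 -9.6 -0.3 8 0 0 0;1 -9.6 -0.3 8 0 0 0;1 -9.6 -0.3 8 0 0 0"

```text
time_s: 13.92
eef_pos: [436.9, -323.4, 120.5]
ee_rot: [0.001, 0.903, 0.43, 0.0]
force: [0.2, -0.4, -0.1]
grip_width: 1.0
grip_force: 0.0
```

```bash
python3 look.py w10 430,-321,60,30 430,-321,60,26
```

```text
13.9 [ 436.9 -323.4  120.5] [0.001 0.903 0.43  0.   ]
430,-321,60,30 [(429.5, -320.5, 29.600000381469727)]
430,-321,60,26 [(429.79998779296875, -320.5, 26.0)]
tub_0_rim 60 []
tub_0_rim 88 []
lid_0_seat 12 [([144.8, 24.2], [417.0, -101.0])]
lid_0_seat 88 [([144.8, 24.2], [437.0, -148.0])]
```

>>> step_arm --commands "1 -0.2 -0.7 1 0 0 0;1 -0.2 -0.7 4 0 0 0;1 -0.2 -0.7 6 0 0 0;1 -0.2 -0.7 7.2 0 0 0;1 -0.2 -0.7 8 0 0 0;1 -0.2 -0.7 8 0 0 0;1 -0.2 -0.7 8 0 0 0;0.3 -0.2 -0.7 8 0 0 0;0.3 -0.2 -0.7 8 0 0 0;0.3 -0.2 -0.7 8 0 0 0;0.3 -0.2 -0.7 8 0 0 0;0.3 -0.2 -0.7 8 0 0 0;0.3 -0.2 -0.7 8 0 0 0"

```text
time_s: 15.25
eef_pos: [429.4, -321.3, 40.7]
ee_rot: [0.001, 0.903, 0.43, 0.0]
force: [-0.2, -0.2, 6.3]
grip_width: 0.664
grip_force: 42.4
```

>>> step_arm --commands "0.3 0 0 -3 0 0 0;0.3 0 0 -6.5 0 0 0;0.3 3 2 -9 0 0 0;0.3 6 4 -9 0 0 0;0.3 9 6 -9 0 0 0;0.3 11.5 7.5 -9 0 0 0;0.3 11.5 7.5 -9 0 0 0;0.3 11.5 7.5 -9 0 0 0;0.3 11.5 7.5 -9 0 0 0;0.3 11.5 7.5 -9 0 0 0"

```text
time_s: 16.08
eef_pos: [558.7, -279.2, 129.5]
ee_rot: [-0.0, 0.903, 0.429, -0.0]
force: [-0.0, 0.8, -1.6]
grip_width: 0.665
grip_force: 45.0
```

```bash
python3 - <<'E'
from fit import *
s=sense();print(s['eef_pos'],s['grip_width'],s['grip_force'],s['force'])
w=snap('wrist','w11.png');m=camera_model('wrist')
print(circ('wrist',w,149,s['eef_pos'],30,m=m)[:1],circ('wrist',w,149,s['eef_pos'],26,m=m)[:1])
print(circ('wrist',w,88,(601,-218),30,m=m)[:1],circ('wrist',w,88,(601,-218),26,m=m)[:1])
E
```

```text
[ 558.72417446 -279.18055544  129.47643416] 0.6654229349469373 44.979163579663464 [-0.0100603   0.79783344 -1.57562446]
[(np.float64(557.9), np.float64(-278.7), np.float32(28.5))] [(np.float64(558.2), np.float64(-278.0), np.float32(25.6))]
[(np.float32(601.5), np.float32(-219.5), np.float32(29.2))] [(np.float32(601.2), np.float32(-219.2), np.float32(25.9))]
```

Tub A sits at (601.4,-219.3). I'll lower B, release it and rise, then go look at the lids.

>>> step_arm --commands "0.3 0 0.1 3 0 0 0;0.3 0 0.1 4.5 0 0 0;0.3 0 0.1 5.3 0 0 0;0.3 0 0.1 5.8 0 0 0;0.3 0 0.1 6.1 0 0 0;0.3 0 0.1 6.2 0 0 0;0.3 0 0.1 6.2 0 0 0;0.8 0 0.1 6.1 0 0 0;1 0 0.1 6.1 0 0 0;1 0 0.1 6 0 0 0;1 0 0.1 3 0 0 0;1 0 0 -1 0 0 0;1 0 -3 -5 0 0 0;1 3 -7 -6 0 0 0;1 5 -11 -6 0 0 0;1 5 -11 -6 0 0 0;1 5 -11 -6 0 0 0;1 5 -11 -6 0 0 0"

```text
time_s: 17.63
eef_pos: [506.1, -170.1, 190.3]
ee_rot: [0.001, 0.903, 0.43, 0.0]
force: [-0.0, 0.3, 0.5]
grip_width: 0.997
grip_force: 0.0
```

```bash
python3 look.py w12 601,-219,88,30 559,-279,88,30 559,-279,88,26 601,-219,88,26 501,-204,17,33 501,-204,39,11 430,-105,17,33; python3 - <<'E'
from fit import *
g=cv2.cvtColor(cv2.imread('pics/w12.png'),cv2.COLOR_BGR2HSV);m=camera_model('wrist')
for c in cv2.findContours(cv2.inRange(g,(5,150,60),(18,255,255)),0,2)[0]:
    if cv2.contourArea(c)>500: e=cv2.fitEllipse(c);print('or',np.round(e[0]),np.round(e[1]),at('wrist',e[0],15,m)[:2])
E
```

```text
17.6 [ 506.1 -170.1  190.3] [0.001 0.903 0.43  0.   ]
601,-219,88,30 [(601.2000122070312, -219.1999969482422, 29.200000762939453)]
559,-279,88,30 [(560.2000122070312, -279.20001220703125, 29.600000381469727), (541.5, -245.8000030517578, 30.299999237060547)]
559,-279,88,26 [(560.2000122070312, -278.79998779296875, 25.5), (553.7999877929688, -246.8000030517578, 26.700000762939453)]
601,-219,88,26 [(600.7999877929688, -219.1999969482422, 25.899999618530273), (556.5, -246.1999969482422, 24.600000381469727)]
501,-204,17,33 []
501,-204,39,11 [(519.7999877929688, -218.8000030517578, 10.0), (529.5, -201.5, 10.5)]
430,-105,17,33 []
tub_0_rim 60 [([436.4, 166.1], [610.0, -230.0]), ([328.8, 202.1], [505.0, -192.0])]
tub_0_rim 88 [([436.4, 166.1], [604.0, -218.0]), ([328.8, 202.1], [510.0, -184.0])]
lid_0_seat 12 [([215.7, 176.6], [416.0, -102.0])]
lid_0_seat 88 [([215.7, 176.6], [448.0, -104.0])]
or [331. 199.] [55. 57.] [ 501.16404812 -203.87068373]
or [217. 177.] [53. 56.] [ 418.65366008 -103.98960951]
or [187.  76.] [52. 58.] [467.90104987   3.9167419 ]
```

View pics/w12.png

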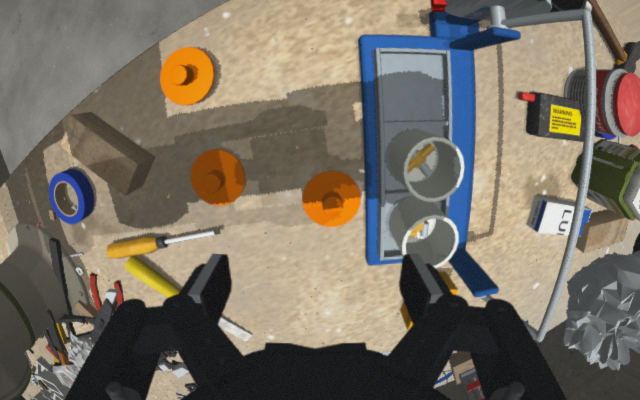

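Tubs stand in the middle and end pockets (rims at 433,168 and 430,238). Lids are at (331,199), (217,177) and (187,76). Next I'll check where the finger tips really are.

```bash
python3 - <<'E'
from fit import *
s=sense();m=camera_model('wrist');T=R(s['ee_rot']);e=s['eef_pos']
def pw(P):
    c=R(m['rotation']).T@(np.array(P,float)-m['eye']);r=np.hypot(*c[:2]);return np.array(m['mtx'])[:2,2]+309.7*np.arctan2(r,c[2])*c[:2]/r
for d in(-20,-13,-5,4,17):print('open',d,[np.round(pw(e+T@np.array([x,y,d]))).tolist() for x in(-11,11) for y in(42.5,57)])
w=cv2.imread('pics/w12.png');cv2.imwrite('pics/w12c.png',cv2.resize(w[235:345,200:440],None,fx=3,fy=3))
E
```

```text
open -20 [[399.0, 284.0], [425.0, 283.0], [404.0, 247.0], [431.0, 246.0]]
open -13 [[396.0, 277.0], [421.0, 276.0], [401.0, 241.0], [427.0, 240.0]]
open -5 [[393.0, 269.0], [417.0, 268.0], [397.0, 234.0], [422.0, 233.0]]
open 4 [[389.0, 262.0], [413.0, 261.0], [393.0, 227.0], [417.0, 227.0]]
open 17 [[385.0, 251.0], [407.0, 251.0], [388.0, 219.0], [411.0, 218.0]]
```

View pics/w12c.png

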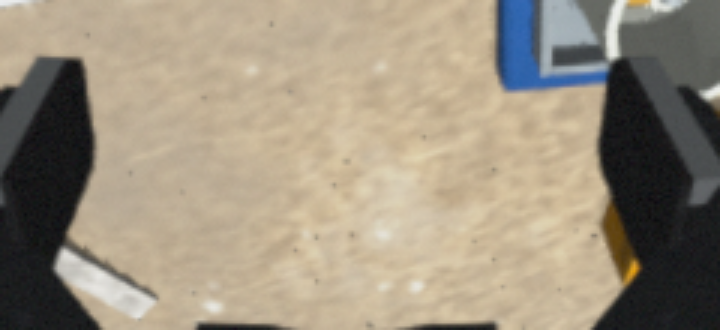

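>>> step_arm --commands "0 3 0 4 0 0 0;0 3 0 8 0 0 0;0 3 0 12 0 0 0;0 3 0 14 0 0 0;0 3 0 15.5 0 0 0;0 3 0 16.5 0 0 0;0 3 0 16.7 0 0 0;0 3 0 16.9 0 0 0;0 3 0 16.9 0 0 0"

```text
time_s: 18.63
eef_pos: [525.3, -147.6, 21.1]
ee_rot: [0.001, 0.903, 0.429, 0.0]
force: [0.2, 0.8, -0.0]
grip_width: -0.001
grip_force: 0.0
```

>>> step_arm --commands "0 0 0 0.2 0 0 0;0 0 0 0.4 0 0 0;0 0 0 0.5 0 0 0;0 0 0 0.5 0 0 0"

```text
time_s: 18.97
eef_pos: [524.8, -147.3, 15.6]
ee_rot: [0.0, 0.903, 0.429, 0.0]
force: [-0.6, -0.9, 0.2]
grip_width: -0.001
grip_force: 0.0
```

>>> step_arm --commands "0 0 0 0.2 0 0 0;0 0 0 0.4 0 0 0;0 0 0 0.6 0 0 0;0 0 0 0.6 0 0 0"

```text
time_s: 19.3
eef_pos: [524.6, -147.1, 9.0]
ee_rot: [-0.0, 0.903, 0.429, -0.0]
force: [-0.0, 0.7, -0.4]
grip_width: 0.0
grip_force: 0.0
```

>>> step_arm --commands "0 0 0 0.2 0 0 0;0 0 0 0.4 0 0 0;0 0 0 0.6 0 0 0;0 0 0 0.6 0 0 0"

```text
time_s: 19.63
eef_pos: [524.6, -147.1, 3.0]
ee_rot: [-0.0, 0.903, 0.429, -0.0]
force: [-0.1, 0.6, 0.5]
grip_width: -0.001
grip_force: 0.0
```

>>> step_arm --commands "0.6 0 0 -4 0 0 0;0.6 -3 1 -6 0 0 0;0.6 -5.9 1.8 -6 0 0 0;0.6 -5.9 1.8 -6 0 0 0;0.6 -5.9 1.8 -6 0 0 0;0.6 -5.9 1.8 -6 0 0 0;0.6 -5.9 1.8 -4 0 0 0;0.6 -5.9 1.8 -2.5 0 0 0;0.6 -5.9 1.8 -1.8 0 0 0;0.6 -5.9 1.8 -1.8 0 0 0;0 -5.9 1.8 -1.8 0 0 0;0 -5.9 1.8 -1.8 0 0 0;0 -5.9 1.8 -1.8 0 0 0;0 -5.9 1.8 -1.8 0 0 0;0 -5.9 1.8 -1.8 0 0 0;0 -5.9 1.8 -1.8 0 0 0" --newtons 70

```text
time_s: 20.97
eef_pos: [502.0, -204.4, 22.6]
ee_rot: [0.001, 0.903, 0.43, 0.0]
force: [-1.4, 1.7, 6.1]
grip_width: 0.212
grip_force: 68.3
```

>>> step_arm --commands "0 0 0 -3 0 0 0;0 0 0 -6.5 0 0 0;0 0 0 -10 0 0 0;0 -0.7 3 -10.5 0 0 0;0 -1.4 6 -10.5 0 0 0;0 -2.1 9.2 -10.5 0 0 0;0 -2.1 9.2 -10.5 0 0 0;0 -2.1 9.2 -10.5 0 0 0;0 -2.1 9.2 -10.5 0 0 0;0 -2.1 9.2 -10.5 0 0 0"

```text
time_s: 21.8
eef_pos: [559.3, -278.0, 126.7]
ee_rot: [-0.0, 0.903, 0.43, -0.0]
force: [0.3, -0.1, -0.1]
grip_width: 0.208
grip_force: 68.8
```

```bash
python3 - <<'E'
from fit import *
s=sense();print(s['eef_pos'],s['grip_width'],s['grip_force'],s['force'])
w=snap('wrist','w13.png');a=snap('scene','s13.png');m=camera_model('wrist');e=s['eef_pos']
print(circ('wrist',w,e[2]-5,e,33,m=m)[:2],[np.round(at('wrist',d['xy'],e[2]-9,m)) for d in spot_point('wrist','lid_0_seat')])
cv2.imwrite('pics/w13c.png',np.hstack([cv2.resize(w[120:320,200:520,::-1],(480,300)),cv2.resize(a[150:270,220:380,::-1],(320,240))[:300] if 0 else cv2.resize(a[150:270,220:380,::-1],(320,300))]))
E
```

```text
[ 559.29231729 -277.97665703  126.71477705] 0.2077774376490435 68.77419590950012 [ 0.30892621 -0.07834167 -0.06499843]
[(np.float64(559.8), np.float64(-277.1), np.float32(33.0)), (np.float64(578.5), np.float64(-236.5), np.float32(34.8))] [array([ 493., -147.,  118.])]
```

View pics/w13c.png

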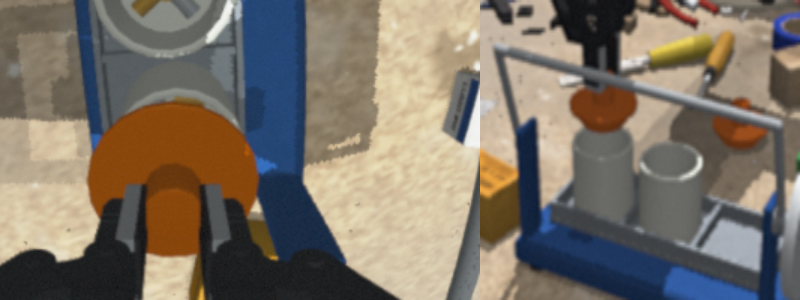

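>>> step_arm --commands "0 -0.1 0.1 0.8 0 0 0;0 -0.1 0.1 1.6 0 0 0;0 -0.1 0.1 2 0 0 0;0 -0.1 0.1 2.3 0 0 0;0 -0.1 0.1 2.5 0 0 0;0 -0.1 0.1 2.6 0 0 0;0 -0.1 0.1 2.7 0 0 0;0 -0.1 0.1 2.8 0 0 0;0 -0.1 0.1 2.8 0 0 0"

```text
time_s: 22.7
eef_pos: [560.3, -280.3, 99.0]
ee_rot: [0.001, 0.903, 0.43, 0.001]
force: [1.6, 0.2, 2.5]
grip_width: 0.207
grip_force: 69.0
```

>>> step_arm --commands "0 0 0 0.1 0 0 0;0 0 0 0.2 0 0 0;0 0 0 0.3 0 0 0;0 0 0 0.3 0 0 0"

```text
time_s: 23.03
eef_pos: [561.1, -279.9, 98.6]
ee_rot: [0.001, 0.903, 0.43, 0.002]
force: [-0.3, 6.3, 18.8]
grip_width: 0.21
grip_force: 70.9
```

>>> step_arm --commands "0 0 0 0.1 0 0 0;0 0 0 0.2 0 0 0;0 0 0 0.2 0 0 0"

```text
time_s: 23.28
eef_pos: [561.3, -279.9, 98.4]
ee_rot: [0.002, 0.903, 0.43, 0.002]
force: [-4.8, 10.0, 30.4]
grip_width: 0.211
grip_force: 72.2
```

>>> step_arm --commands "0.2 0 0 -0.4 0 0 0;0.6 0 0 -0.4 0 0 0;0.6 0 0 -0.4 0 0 0;0.6 0 0 -2 0 0 0;0.6 0 0 -6 0 0 0;0.6 1 -4 -6 0 0 0;0.6 2 -8 -6 0 0 0;0.6 3 -12 -5 0 0 0;0.6 4 -16 -3 0 0 0;0.6 4.6 -20 -1 0 0 0;0.6 4.6 -22.2 -0.6 0 0 0;0.6 4.6 -22.2 -0.6 0 0 0;0.6 4.6 -22.2 -0.6 0 0 0;0.6 4.6 -22.2 -0.6 0 0 0;0.6 4.6 -22.2 -0.6 0 0 0"

```text
time_s: 24.53
eef_pos: [417.4, -105.2, 99.7]
ee_rot: [0.0, 0.903, 0.429, 0.0]
force: [0.2, -0.0, -0.8]
grip_width: 0.596
grip_force: 0.0
```

```bash
cat > o.py <<'E'
from fit import *
import sys
s=sense();print(np.round(s['time_s'],1),np.round(s['eef_pos'],1),np.round(s['ee_rot'],3))
w=snap('wrist',sys.argv[1]+'.png');m=camera_model('wrist')
g=cv2.cvtColor(w,cv2.COLOR_RGB2HSV)
for c in cv2.findContours(cv2.inRange(g,(5,150,60),(18,255,255)),0,2)[0]:
    if cv2.contourArea(c)>500: e=cv2.fitEllipse(c);print('or',np.round(e[0]),np.round(e[1]),[np.round(at('wrist',e[0],z,m)[:2],1).tolist() for z in(15,91)])
t=snap('top',sys.argv[1]+'t.png');g=cv2.cvtColor(t,cv2.COLOR_RGB2HSV)
for c in cv2.findContours(cv2.inRange(g,(5,150,60),(18,255,255)),0,2)[0]:
    if cv2.contourArea(c)>200: e=cv2.fitEllipse(c);print('top',np.round(e[0]),np.round(e[1]),[np.round(at('top',e[0],z)[:2],1).tolist() for z in(15,91)])
E
python3 o.py w14; python3 - <<'E'
from fit import *
a=snap('scene','s14.png');print([d['xy'] for d in spot_point('scene','lid_0_seat')],proj('scene',(560.5,-279,88)),proj('scene',(560.5,-279,93)))
w=cv2.imread('pics/w14.png');cv2.imwrite('pics/s14c.png',np.hstack([cv2.resize(w,(480,300)),cv2.resize(a[150:270,220:348,::-1],(320,300))]))
E
```

```text
24.5 [ 417.4 -105.2   99.7] [0.    0.903 0.429 0.   ]
or [576. 278.] [46. 73.] [[604.5, -390.1], [559.9, -278.2]]
or [314. 196.] [76. 80.] [[418.0, -101.9], [433.6, -83.0]]
or [274.  51.] [81. 86.] [[466.9, 5.5], [466.7, -10.2]]
top [390. 232.] [22. 35.] [[518.0, -401.6], [514.4, -385.2]]
top [346. 213.] [25. 26.] [[567.8, -287.3], [560.3, -279.9]]
[[351.3, 202.6], [314.5, 235.9]] [280.88586194 205.14810875] [280.84415811 202.87519255]
```

View pics/s14c.png

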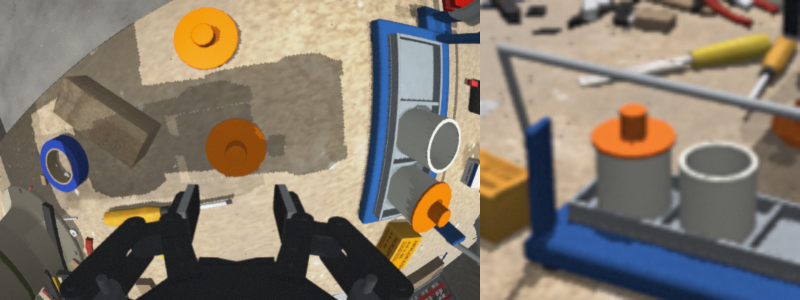

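>>> step_arm --commands "0.6 0.2 -0.1 3 0 0 0;0.6 0.2 -0.1 6 0 0 0;0.6 0.2 -0.1 7.2 0 0 0;0.6 0.2 -0.1 7.9 0 0 0;0.6 0.2 -0.1 7.9 0 0 0;0.6 0.2 -0.1 7.9 0 0 0;0 0.2 -0.1 7.9 0 0 0;0 0.2 -0.1 7.9 0 0 0;0 0.2 -0.1 7.9 0 0 0;0 0.2 -0.1 7.9 0 0 0;0 0.2 -0.1 7.9 0 0 0;0 0.2 -0.1 7.9 0 0 0"

```text
time_s: 25.73
eef_pos: [417.8, -102.5, 21.5]
ee_rot: [0.001, 0.903, 0.43, 0.001]
force: [-0.3, -0.3, 6.1]
grip_width: 0.213
grip_force: 68.3
```

>>> step_arm --commands "0 0 0 -3 0 0 0;0 0 0 -6.5 0 0 0;0 0.5 2 -10 0 0 0;0 0.8 6 -10.5 0 0 0;0 1.2 10 -10.5 0 0 0;0 1.7 14 -10.5 0 0 0;0 2.1 18 -10.5 0 0 0;0 2.5 21.6 -10.5 0 0 0;0 2.5 21.6 -10.5 0 0 0;0 2.5 21.6 -10.5 0 0 0;0 2.5 21.6 -10.5 0 0 0;0 2.5 21.6 -10.5 0 0 0"

```text
time_s: 26.73
eef_pos: [599.8, -218.4, 126.0]
ee_rot: [-0.0, 0.903, 0.43, -0.0]
force: [-0.2, -0.9, -0.6]
grip_width: 0.212
grip_force: 68.9
```

```bash
python3 - <<'E'
from fit import *
s=sense();print(s['eef_pos'],s['grip_width'],s['grip_force'],s['force'])
w=snap('wrist','w15.png');m=camera_model('wrist');e=s['eef_pos']
print(circ('wrist',w,e[2]-5,e,33,m=m)[:2],'T1',circ('wrist',w,88,(601,-219),30,m=m)[:2],circ('wrist',w,88,(601,-219),26,m=m)[:2])
g=cv2.cvtColor(w,cv2.COLOR_RGB2HSV)
for c in cv2.findContours(cv2.inRange(g,(5,150,60),(18,255,255)),0,2)[0]:
    if cv2.contourArea(c)>500: q=cv2.fitEllipse(c);print('or',np.round(q[0]),np.round(q[1]),[np.round(at('wrist',q[0],z,m)[:2],1).tolist() for z in(15,91,e[2]-5)])
E
```

```text
[ 599.75335716 -218.43895463  125.99098577] 0.21193873000708666 68.91466856002808 [-0.17844073 -0.86555799 -0.59579854]
[(np.float64(600.3), np.float64(-218.6), np.float32(33.3)), (np.float64(559.6), np.float64(-194.6), np.float32(34.8))] T1 [(np.float32(602.5), np.float32(-218.5), np.float32(28.4)), (np.float32(610.8), np.float32(-205.8), np.float32(31.8))] [(np.float32(602.8), np.float32(-217.8), np.float32(27.8)), (np.float32(578.8), np.float32(-221.2), np.float32(25.6))]
or [316. 260.] [103. 156.] [[556.3, -272.8], [583.1, -239.1], [593.7, -225.8]]
or [ 80. 108.] [43. 61.] [[468.7, 4.6], [521.0, -42.1], [541.6, -60.6]]
```

>>> step_arm --commands "0 0 0.1 0.8 0 0 0;0 0 0.1 1.6 0 0 0;0 0 0.1 2 0 0 0;0 0 0.1 2.3 0 0 0;0 0 0.1 2.5 0 0 0;0 0 0.1 2.6 0 0 0;0 0 0.1 2.7 0 0 0;0 0 0.1 2.8 0 0 0;0 0 0.1 2.9 0 0 0;0 0 0.1 3 0 0 0;0 0 0.1 3 0 0 0"

```text
time_s: 27.7
eef_pos: [602.3, -219.5, 97.5]
ee_rot: [0.001, 0.903, 0.43, 0.001]
force: [1.0, 4.2, 10.5]
grip_width: 0.213
grip_force: 70.3
```

>>> step_arm --commands "0 0 0 0.1 0 0 0;0 0 0 0.2 0 0 0;0 0 0 0.3 0 0 0;0 0 0 0.4 0 0 0;0 0 0 0.4 0 0 0"

```text
time_s: 28.12
eef_pos: [602.7, -219.5, 97.3]
ee_rot: [0.002, 0.903, 0.43, 0.002]
force: [-8.2, 8.4, 33.9]
grip_width: 0.214
grip_force: 72.7
```

>>> step_arm --commands "0.2 0 0 -0.5 0 0 0;0.5 0 0 -0.5 0 0 0;0.5 0 0 -0.5 0 0 0;0.5 0 0 -3 0 0 0;0.5 0 0 -7 0 0 0;0.5 -1 -4 -10 0 0 0;0.5 -3 -8 -13 0 0 0;0.5 -4 -12 -14 0 0 0;0.5 -4 -14 -14 0 0 0;0.5 -4 -14 -14 0 0 0;0.5 -4 -14 -14 0 0 0;0.5 -4 -14 -14 0 0 0"

```text
time_s: 29.12
eef_pos: [467.7, -162.8, 231.2]
ee_rot: [0.0, 0.903, 0.429, -0.0]
force: [-0.0, -0.7, -0.4]
grip_width: 0.495
grip_force: 0.0
```

```bash
python3 o.py w16; python3 - <<'E'
from fit import *
capture('scene');capture('top')
u=[spot_point(n,'lever_ball') for n in('scene','top')];print([[d['xy'] for d in x] for x in u])
if all(u):print(tri(ray('scene',u[0][0]['xy']),ray('top',u[1][0]['xy'])))
from fit import *
a=capture('scene');g=cv2.cvtColor(a,cv2.COLOR_RGB2HSV)
for c in cv2.findContours(cv2.inRange(g,(3,150,60),(18,255,255)),0,2)[0]:
    if cv2.contourArea(c)>80: x,y,w,h=cv2.boundingRect(c);print('scene',x,y,w,h,cv2.minAreaRect(c)[2])
for t in((560.2,-279.2),(601.4,-219.2)):
    print([np.round(proj('scene',(t[0],t[1],z)),1).tolist() for z in(115,93,88)])
E
```

```text
29.1 [ 467.7 -162.8  231.2] [ 0.     0.903  0.429 -0.   ]
or [450. 211.] [51. 59.] [[571.1, -323.1], [559.9, -277.1]]
or [452. 145.] [56. 63.] [[621.9, -249.0], [600.2, -218.4]]
or [226.  60.] [50. 54.] [[467.5, 5.3], [477.8, -16.8]]
top [390. 232.] [22. 36.] [[518.4, -400.8], [514.8, -384.4]]
top [346. 213.] [25. 26.] [[567.9, -287.4], [560.4, -280.0]]
top [321. 196.] [25. 26.] [[612.1, -223.3], [601.1, -221.0]]
[[[418.3, 192.3]], [[265.9, 116.2]]]
(array([761.92275071, -91.86602069, 202.02424543]), [4.0, 4.0])
scene 202 210 37 20 23.629377365112305
scene 298 199 35 22 90.0
scene 388 195 26 22 45.0
scene 265 192 33 21 90.0
[[280.5, 192.7], [280.7, 202.8], [280.8, 205.1]]
[[315.1, 200.5], [314.9, 210.8], [314.8, 213.1]]
```

>>> step_arm --commands "0.5 0.2 4 0 0 0 0;0.5 0.4 8 0 0 0 0;0.5 0.6 12 0 0 0 -0.03;0.5 0.8 16 0 0 0 -0.072;0.5 1 20 0 0 0 -0.072;0.5 1.1 22.6 0 0 0 -0.072;0.5 1.1 22.6 0 0 0 -0.072;0.5 1.1 22.6 0 0 0 -0.072;0.5 1.1 22.6 0 0 0 -0.072;0.5 1.1 22.6 0 0 0 -0.072"

```text
time_s: 30.3
eef_pos: [649.2, -295.8, 232.4]
ee_rot: [0.0, 0.887, 0.462, 0.0]
force: [0.0, 0.4, -0.4]
grip_width: 0.501
grip_force: 0.0
```

```bash
python3 - <<'E'
from fit import *
s=sense();e=s['eef_pos'];print(e,s['ee_rot'])
w=snap('wrist','w17.png');m=camera_model('wrist');T=R(s['ee_rot'])
b=bev('wrist',w,186,e,60,3,m)
# rotate so that tool x is up; bar is then vertical line; column offset = tool y
ang=np.degrees(np.arctan2(T[1,0],T[0,0]));M=cv2.getRotationMatrix2D((180,180),90-ang,1);r=cv2.warpAffine(b,M,(360,360))
g=cv2.cvtColor(r,cv2.COLOR_RGB2GRAY).astype(float)
cv2.imwrite('pics/b17.png',r[:,:,::-1])
L=cv2.createLineSegmentDetector().detect(g.astype(np.uint8))[0]
for l in L[:,0]:
    if np.hypot(l[2]-l[0],l[3]-l[1])>45: print(np.round((l-180)/3,1))
E
```

```text
[ 649.18032344 -295.83860086  232.37717202] [2.49844542e-04 8.86951724e-01 4.61862053e-01 1.42680064e-04]
[-59.9  19.3 -41.2  46.2]
[18.8 59.8 59.8 31.2]
[ 59.8 -18.8  31.  -60.1]
[-19.4 -59.9 -60.1 -31.5]
[29.6 51.5 29.1 21.9]
[-6.2 13.6 -7.7 44. ]
[-3.4 46.5 -3.4 16. ]
[ 4.8  0.2  4.4 59.4]
[-31.2  33.1 -31.5  48.1]
[ -2.4 -59.8  -2.8 -25.2]
[ 23.8 -26.   23.8   2.7]
[-24.8  15.7 -41.5  15.8]
[32.4 21.7 40.  44.2]
[-41.9  44.5 -34.4  22.4]
[  2.8 -26.9   2.9 -59.8]
[ -9.   40.1 -27.7  40.5]
[ 2.4 59.4  2.5 43.5]
[-27.2 -14.  -26.9 -36.9]
[ -3.3 -19.   -3.4  -1.9]
```

>>> step_arm --commands "0.5 0 0 3 0 0 0;0.5 0 0 5 0 0 0;0.5 0 0 5.4 0 0 0;0.5 0 0 5.4 0 0 0;0 0 0 5.4 0 0 0;0 0 0 5.4 0 0 0;0 0 0 5.4 0 0 0;0 0 0 5.4 0 0 0;0 0 0 5.4 0 0 0;0 0 0 5.4 0 0 0" --newtons 35

```text
time_s: 31.18
eef_pos: [650.2, -296.9, 179.3]
ee_rot: [0.002, 0.887, 0.462, 0.001]
force: [1.7, -0.5, 5.8]
grip_width: 0.038
grip_force: 30.7
```

>>> step_arm --commands "0 0 -0.7 -0.2 0 0 0;0 0 -1.5 -0.3 0 0 0;0 0 -2.2 -0.4 0 0 0;0 0 -3 -0.4 0 0 0;0 0 -3.7 -0.3 0 0 0;0 0 -4.4 -0.2 0 0 0;0 0 -5.2 0.1 0 0 0;0 0 -5.9 0.3 0 0 0;0 0 -6.6 0.7 0 0 0;0 0 -7.2 1 0 0 0;0 0 -7.8 1.5 0 0 0;0 0 -8.4 1.9 0 0 0;0 0 -8.9 2.5 0 0 0;0 0 -9.4 3 0 0 0;0 0 -9.8 3.7 0 0 0;0 0 -10.2 4.3 0 0 0;0 0 -10.5 5 0 0 0;0 0 -10.7 5.7 0 0 0;0 0 -10.9 6.3 0 0 0;0 0 -10.9 6.3 0 0 0"

```text
time_s: 32.85
eef_pos: [559.6, -233.5, 112.9]
ee_rot: [-0.001, 0.887, 0.462, -0.001]
force: [-0.3, -0.1, 0.8]
grip_width: 0.002
grip_force: 0.0
```

```bash
cat > q.py <<'E'
from fit import *
s=sense();print(s['time_s'],s['eef_pos'],s['grip_width'],s['force'])
capture('scene');capture('top')
u=[spot_point(n,'lever_ball') for n in('scene','top')];print([[(d['xy'],d['score']) for d in x] for x in u])
if all(u):print(tri(ray('scene',u[0][0]['xy']),ray('top',u[1][0]['xy'])))
for q in(0,.2,.4,.93):
    x=60-100*np.sin(1.9-q);P=(601.5+.82*x+.573*200,-218.3-.573*x+164,104+100*np.cos(1.9-q));print(q,np.round(P),np.round(proj('scene',P)),np.round(proj('top',P)))
E
python3 q.py
```

```text
32.85 [ 559.61900351 -233.47848588  112.94821307] 0.00242102711354521 [-0.3331625  -0.05283292  0.825569  ]
[[([418.5, 192.6], 0.59)], [([264.5, 113.5], 0.63)]]
(array([766.43244662, -91.08623973, 204.00729422]), [1.8, 1.8])
0 [688. -34.  72.] [423. 237.] [247. 162.]
0.2 [684. -32.  91.] [425. 226.] [244. 162.]
0.4 [684. -32. 111.] [426. 217.] [243. 160.]
0.93 [698. -41. 161.] [427. 196.] [243. 149.]
```

>>> step_arm --commands "0 0 0 -4 0 0 0;0 0 0 -8 0 0 0;0.2 0 1 -11.5 0 0 0;0.4 0 4 -11.5 0 0 0;0.5 0 8 -11.5 0 0 0;0.5 0 10.9 -11.5 0 0 0;0.5 0 10.9 -11.5 0 0 0;0.5 0 10.9 -11.5 0 0 0;0.5 0 10.9 -11.5 0 0 0;0.5 0 10.9 -9 0 0 0;0.5 0 10.9 -6.5 0 0 0;0.5 0 10.9 -5.4 0 0 0;0.5 0 10.9 -5.4 0 0 0;0 0 10.9 -5.4 0 0 0;0 0 10.9 -5.4 0 0 0;0 0 10.9 -5.4 0 0 0;0 0 10.9 -5.4 0 0 0;0 0 10.9 -5.4 0 0 0;0 0 10.9 -5.4 0 0 0" --newtons 60

```text
time_s: 34.63
eef_pos: [650.3, -297.0, 170.7]
ee_rot: [0.002, 0.887, 0.462, 0.001]
force: [1.5, 0.9, 7.2]
grip_width: 0.062
grip_force: 58.9
```

>>> step_arm --commands "0 0 -0.5 -0.2 0 0 0;0 0 -1 -0.2 0 0 0;0 0 -1.5 -0.3 0 0 0;0 0 -2.2 -0.4 0 0 0;0 0 -3 -0.4 0 0 0;0 0 -3 -0.4 0 0 0"

```text
time_s: 35.13
eef_pos: [625.6, -279.5, 175.4]
ee_rot: [0.003, 0.887, 0.462, 0.002]
force: [3.8, -2.4, 8.8]
grip_width: 0.06
grip_force: 60.0
```

Holding. Next stretch of the arc.

>>> step_arm --commands "0 0 -0.7 0.1 0 0 0;0 0 -1.4 0.2 0 0 0;0 0 -2.2 0.5 0 0 0;0 0 -2.9 0.7 0 0 0;0 0 -3.6 1.1 0 0 0;0 0 -4.2 1.4 0 0 0;0 0 -4.8 1.9 0 0 0;0 0 -5.4 2.3 0 0 0;0 0 -5.9 2.9 0 0 0;0 0 -5.9 2.9 0 0 0"

```text
time_s: 35.97
eef_pos: [576.7, -245.2, 144.6]
ee_rot: [0.001, 0.887, 0.462, 0.001]
force: [1.3, 0.8, 7.8]
grip_width: 0.058
grip_force: 62.2
```

>>> step_arm --commands "0 0 -0.5 0.5 0 0 0;0 0 -0.9 1.2 0 0 0;0 0 -1.3 1.8 0 0 0;0 0 -1.6 2.5 0 0 0;0 0 -1.8 3.2 0 0 0;0 0 -2 3.9 0 0 0;0 0 -2 3.9 0 0 0;0 0 -2 3.9 0 0 0"

```text
time_s: 36.63
eef_pos: [560.2, -233.2, 102.9]
ee_rot: [-0.001, 0.887, 0.462, 0.0]
force: [7.3, 1.1, -7.8]
grip_width: 0.06
grip_force: 59.0
```

```bash
python3 q.py
```

```text
36.6333 [ 560.2395582  -233.21914013  102.90994174] 0.05972291492669919 [ 7.29734976  1.08385435 -7.76709081]
[[([425.0, 228.1], 0.79), ([315.0, 239.2], 0.74), ([399.5, 209.1], 0.28)], [([245.1, 161.4], 0.89), ([232.1, 252.5], 0.2)]]
(array([686.40121657, -32.63872623,  88.61592031]), [0.7, 0.7])
0 [688. -34.  72.] [423. 237.] [247. 162.]
0.2 [684. -32.  91.] [425. 226.] [244. 162.]
0.4 [684. -32. 111.] [426. 217.] [243. 160.]
0.93 [698. -41. 161.] [427. 196.] [243. 149.]
```

>>> step_arm --commands "0.15 0 0 0 0 0 0;0.25 0 0 0 0 0 0;0.25 0 0 0 0 0 0;0.25 0 0 0 0 0 0;0.25 0 0 -3 0 0 0;0.25 0 0 -7 0 0 0;0.25 0 -2 -11 0 0 0;0.25 0 -6 -13 0 0 0;0.25 0 -10 -13 0 0 0;0.25 0 -10 -13 0 0 0;0.25 0 -10 -13 0 0 0"

```text
time_s: 37.75
eef_pos: [477.2, -175.6, 235.4]
ee_rot: [0.0, 0.887, 0.462, 0.0]
force: [0.5, 0.0, 0.6]
grip_width: 0.25
grip_force: 0.0
```

```bash
python3 q.py; python3 o.py w20
```

```text
37.75 [ 477.16909838 -175.61153533  235.37917984] 0.25029263021640963 [0.49837242 0.03723107 0.59410957]
[[([420.7, 237.4], 0.85)], [([251.1, 162.3], 0.7)]]
(array([689.20863749, -42.26940151,  71.19206366]), [3.0, 3.0])
0 [688. -34.  72.] [423. 237.] [247. 162.]
0.2 [684. -32.  91.] [425. 226.] [244. 162.]
0.4 [684. -32. 111.] [426. 217.] [243. 160.]
0.93 [698. -41. 161.] [427. 196.] [243. 149.]
38.0 [ 479.1 -177.3  234.2] [ 0.     0.887  0.462 -0.   ]
or [434. 214.] [46. 59.] [[572.7, -322.2], [562.6, -279.0]]
or [440. 148.] [51. 64.] [[622.6, -247.8], [602.3, -219.9]]
or [221.  51.] [49. 53.] [[467.2, 5.4], [478.8, -18.7]]
top [390. 232.] [21. 35.] [[518.1, -402.0], [514.5, -385.5]]
top [347. 212.] [23. 26.] [[570.5, -289.3], [562.8, -281.7]]
top [322. 195.] [22. 26.] [[615.2, -225.4], [604.0, -222.9]]
```

```bash
python3 -c "
from rig import *
print(finish_job())"
```

```text
the job is handed in; nothing more can be done
None
```

The job is handed in at about 38 s, before any verdict came back: the two tubs present stand in the middle and far pockets with lids pressed home, the lever reads about 0 rad (red notch) with the bar across the lids, and I left the screw box untouched.

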